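# Set the date marker's click collar and hold it flush on the sloping label pad

## Task

While the blue date marker stands in its holder, turn its black click collar until the yellow pointer is at the three-dot mark. Then lift the marker out, tilt it to match the slope of the label pad and press its rubber face flush and square inside the red frame, so that the sprung pad sinks about halfway (5 mm of its 10 mm travel). Finish still gripping the marker and holding it pressed there; do not change the stage's slope or disturb the things around.

Things in the scene. Friction and masses are not known exactly. Their poses are not given: they have to be found in the camera images.
- date_marker: Loose hand stamp, 0.2 kg, 70 mm high, upright in its holder. Origin: centre of its rubber face (underside); z up, x along its length. Rubber 56 x 42 mm (x by y), 4 mm; blue base 60 x 46 to z = 16 mm; grey waist 44 x 46 to z = 40 (grip here, flat sides 46 mm apart in y); blue deck 60 x 46 to z = 50; collar on top. On the deck's -x side, rows of 1 to 4 white dots, 0.5 rad apart, anticlockwise.
- collar (a joint): Angle of the round black click collar (33 mm diameter, z = 50.5 to 70.5 mm on the marker's z axis) with yellow pointer; grows anticlockwise seen from above. Clicks at 0 (one dot), 0.5 (two), 1.0 (three) and 1.5 (four dots), stops just outside. It starts anywhere from one to two dots, turns with less than 0.1 N m and snaps to the nearer click when let go.
- marker_holder: The marker's holder, fixed: dark steel base 110 x 100 x 5 mm with an aluminium rim round a shallow pocket, rim top 13 mm over the table, pocket floor at z = 5 mm. Origin: centre of its underside. The marker's long side lies along the holder's x, with 1.5 mm play all round.
- tilt_stage: Grey stage fixed to the table, base 130 x 150 x 10 mm (x by y), origin: centre of its underside. Two cheeks at y = +-64 mm, 100 mm high, carry a platform 116 x 112 mm that tilts about a level axis along y, 75 mm up. Stiff friction (6 N m) clamps it at a slope of 11 to 29 degrees that differs from run to run; low edge on the -x side (towards the robot).
- pad_face (a point): Centre of the face of the sprung label pad (96 x 84 mm, green with white label and a red frame 68 x 54 mm outside, long side along x) on the tilted platform, 22 mm out from the tilt axis when not pressed. z is the outward normal of the face, y along the tilt axis, x up the slope. The point sinks with the pad.
- pad (a joint): How far the label pad is pressed in along its normal: 0 out to 0.010 m at the stop. Its spring gives about 1.5 N at first touch and 1.5 N more per mm (9 N at 5 mm).
- platform_edge (a point): Middle of the high edge of the tilting platform, on its upper side; it stays still as long as the slope is not altered.
- packet_1: Clear-wrapped biscuit packet, 88 x 135 x 13 mm, lying flat on the table behind the work; leave alone. Origin: centre of underside.
- dial_timer: Round kitchen timer, red top on white foot, 64 mm diameter, 37 mm high; leave alone. Origin: centre of underside.
There are look-alikes about, which are no part of the job. What is shaped like the date_marker but green or turquoise is not meant.

How it is judged (in metres and radians):
On the way, in this order (a step that is already met when the one before it is completed fails the run):
1. the collar is at three dots while the marker stands in its holder (value of joint collar between 0.87 and 1.13 rad and x of date_marker in the frame of marker_holder between -0.01 and 0.01 m and y of date_marker in the frame of marker_holder between -0.01 and 0.01 m and z of date_marker in the frame of marker_holder below 0.02 m), for 0.2 s.
2. the marker is lifted out with the collar still at three dots (value of joint collar between 0.87 and 1.13 rad and z of date_marker in the frame of marker_holder above 0.045 m), for 0.1 s.
At the end, for the whole second after the job is handed in: Collar within 0.13 rad of three dots; marker, held by the fingers and still, flush on the pad (0.06 rad, 3 mm), centred in the frame within 9 mm along each axis and square within 0.12 rad, pressing the pad in by 2.5 to 8.5 mm with over 3 N (value of joint collar between 0.87 and 1.13 rad and angle between the z axis of date_marker and the z axis of pad_face, either way round below 0.06 rad and angle between the x axis of date_marker and the x axis of pad_face, either way round below 0.12 rad and x of date_marker in the frame of pad_face between -0.009 and 0.009 m and y of date_marker in the frame of pad_face between -0.009 and 0.009 m and z of date_marker in the frame of pad_face between -0.003 and 0.003 m and value of joint pad between 0.0025 and 0.0085 m and contact force between date_marker and tilt_stage above 3 N and contact force between date_marker and the fingers above 3 N and linear speed of date_marker below 0.02 m/s); the arm keeps its last pose, push and grip.
It fails at once if the slope of the stage is altered (its high edge moves more than 5 mm) (distance of platform_edge from where it was at the start of the episode above 0.005 m).
It fails at once if a bystander (packet, timer) is moved more than 30 mm (distance of any of packet_1, dial_timer from where it was at the start of the episode above 0.03 m).
It also fails if it takes over 58 s, if anything falls off the work surface, if the arm or the gripper's body presses on something with over 40 N, if the wrist force passes 120 N, or if a joint passes its speed limit or range.

## Robot

A 6-joint arm with a two-finger parallel gripper is mounted at the origin on a cart in front of the work surface, level with it; the furniture and walls round the work are solid. World frame = base frame: x ahead of the robot, y to its left, z up, the work surface at z = 0. Lengths are in m, angles in degrees, forces in N, time in s.
With the tool pointing down it reaches from about 0.4 to 0.825 m from the base axis. Payload 7 kg.
Tool frame: the origin (TCP) lies at the centre of the arm's flange, where the gripper is bolted on; the fingertips stand 178 mm ahead of it and the grasp point (between the pads) lies 159 mm ahead of it (r.tips_ahead is the z of the fingertips in the tool frame, in m); z points along the fingers, y is the line along which they close (so a half turn about z gives the same grasp; the last joint's range is limited). The gripper opens to 88 mm and grips with 3 to 60 N. Pads are 19 mm wide; open, the fingers measure 130 mm over their backs; the gripper's body (78 mm by 193 mm) begins 47 mm behind the grasp point.
Start: joints at [-55.227, 20.546, 0.682, 0, -70.136, -16.507], TCP at [0.212, -0.641, 0.405] pointing down, gripper open.
Joint ranges: [-176.03, 176.03], [-82.01, 121.73], [-58.28, 71.71], [-173.87, 95.51], [-174.79, -0.11], [-173.66, 173.66]. Speed limits (degrees/s): [136.94, 136.94, 172.46, 180, 180, 180].

## Interface

Orientations are given as [roll, pitch, yaw] about the fixed x, y, z axes, in that order (R = Rz(yaw) Ry(pitch) Rx(roll)).
In Python, from plant import r gives the robot as it stands. The module is installed in compiled form; this text tells all that it offers.
- The arm moves only by the shell command python3 -m pendant 'ROWS' [FORCE]. ROWS is JSON, a list that holds one entry, the list of rows, each a list of 7 numbers: the shift along the tool's x, y, z in m, then the turn, a rotation vector about the tool's x, y, z in degrees, then the gripper command: -1 is shut, 1 is fully open, values between are in proportion. A call has 1 to 5 rows; each row is the pose to reach, as a shift and turn from the pose commanded when the call began, along the tool's axes at that moment; what a row does not reach only later rows make up. A row lasts 1/10 s, in which the tool goes at most 50 mm and 8.59 degrees, less where a joint would pass 70% of its speed; a pose out of reach is approached as far as the arm can. A call with a gripper value outside its range is refused whole. The fingers move at their own pace and stop on an object; FORCE is the grip in N (left out, the last holds). Time passes only in rows, so rows that repeat a pose let the fingers close. It gives the time, the measured TCP pose, the force, the opening and the grip force at its end, in the units of the state.
- r.get_state(): the state, without advancing time (a new reading comes with each control period).
- r.capture(name): name is "side" or "top" or "wrist"; returns the picture (400x640x3 uint8, red, green, blue); there is no depth.
- r.camera_params(name): a dict with "fx", "fy", "cx", "cy" (pixels), "R" (3x3) and "t" (3): a world point X has camera coordinates R X + t. Camera axes: x right, y down, z forward; pixel columns grow to the right and rows downward; lengths in m; the calibration is good to about 2 mm. The wrist camera is an equidistant fisheye: a pixel r from the principal point sees the ray r / f radians off the axis. A picture is of the moment at which its call begins: read the wrist's pose just before it. camera_params takes no time and is no camera call; for the wrist camera it gives the pose at the moment of the call.
- r.close_job(): hands the job in; it is judged then, once.
The state is a dict: "time_s": time; "joints": joint angles; "qd": joint speeds; "joint_torque": joint torques, N m; "tcp_pos": TCP position; "eef_rot": TCP orientation; "contact_force": force on the tool from outside, world axes, zero at the start; "moment": the same for the moment, N m; "gripper_width": finger opening in m; "gripper_force": force on a finger pad.
Only numpy, scipy, OpenCV 4.12 (cv2) and the standard library are available. Lean on these libraries where they do the work, as an engineer would, in place of code of your own. Each camera call takes 0.05 s, during which the arm holds its last target. There are 200 camera calls.

## Working session

There is one attempt and no reset: what is moved stays moved. The work goes in short steps, Python scripts to look and compute and a shell command to move; the robot and the scene stay as the last step left them, time stands still between calls to the robot, and variables do not carry over. Pictures are saved under pics/ and viewed, at most 10 in all, crops included, and the job is handed in when it is done.

```bash
mkdir -p pics; python3 - <<'E'
from plant import r
import cv2,numpy as np
s=r.get_state();print({k:np.round(v,3).tolist() for k,v in s.items()})
ims=[]
for n in("side","top"):
    p=r.camera_params(n);print(n,p)
    im=r.capture(n);np.save(f"pics/{n}0.npy",im);cv2.imwrite(f"pics/{n}0.png",im[:,:,::-1])
p=r.camera_params("wrist");print(p)
E
```

```text
{'time_s': 0.0, 'joints': [-55.226, 20.59, 0.635, -0.021, -70.136, -16.507], 'qd': [0.029, 0.002, 0.041, -0.071, 0.004, 0.003], 'joint_torque': [-0.003, -58.271, 29.305, 6.997, 0.007, -0.0], 'tcp_pos': [0.212, -0.641, 0.404], 'eef_rot': [179.907, -0.007, -161.74], 'contact_force': [0.763, 0.323, -0.795], 'moment': [-0.055, 0.042, 0.024], 'gripper_force': 0.0, 'gripper_width': 0.087}
side {'fx': 470.35203467836493, 'fy': 470.35203467836493, 'cx': 310.51622479324277, 'cy': 197.99062441709802, 'R': array([[ 0.99131134, -0.13127143,  0.00834517],
       [-0.04935801, -0.43004013, -0.90145952],
       [ 0.12192464,  0.89321514, -0.43278296]]), 't': array([-0.55351635,  0.10973404,  1.14703234])}
top {'fx': 520.2482522036962, 'fy': 520.2482522036962, 'cx': 322.31137834551504, 'cy': 198.2973252469706, 'R': array([[-2.48766332e-02, -9.99685136e-01, -3.28360909e-03],
       [-9.93232839e-01,  2.50885430e-02, -1.13397938e-01],
       [ 1.13444614e-01,  4.40429492e-04, -9.93544224e-01]]), 't': array([0.05147061, 0.54018285, 1.52051556])}
{'fx': 309.70691628693146, 'fy': 309.70691628693146, 'cx': 320.9510816471692, 'cy': 203.19513227176697, 'R': array([[-0.31444127,  0.9492759 ,  0.00140145],
       [ 0.91930847,  0.30414607,  0.24973406],
       [ 0.23664028,  0.07981506, -0.96831345]]), 't': array([ 0.67335928, -0.02950051,  0.38865357])}
```

View pics/top0.png

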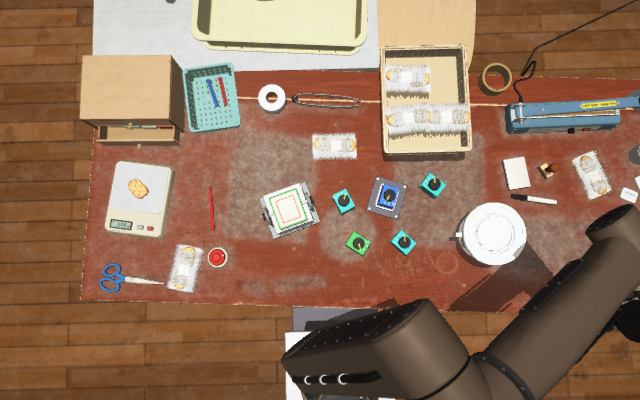

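View pics/side0.png

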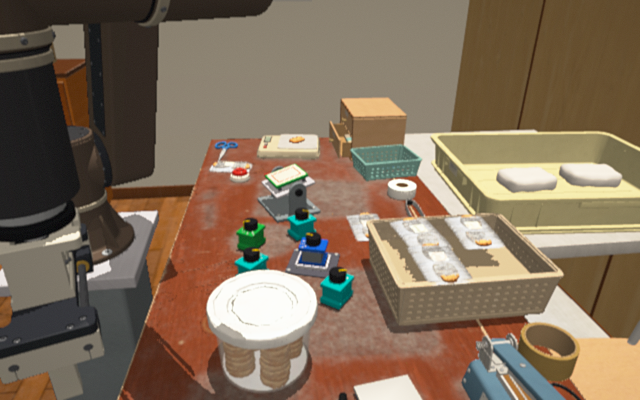

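```bash
cat > h.py <<'E'
import numpy as np,cv2
from scipy.spatial.transform import Rotation as Ro
def ray(p,u,v,fish=False):
    x=(u-p['cx'])/p['fx'];y=(v-p['cy'])/p['fy']
    d=np.array([x,y,1.])
    if fish:
        t=np.hypot(x,y);d=np.array([x/t*np.sin(t),y/t*np.sin(t),np.cos(t)]) if t>1e-9 else d
    R=np.array(p['R']);return -R.T@p['t'],R.T@d
def onz(p,u,v,z,fish=False):
    o,d=ray(p,u,v,fish);return o+d*(z-o[2])/d[2]
def tri(rs):
    A=0;b=0
    for o,d in rs:
        d=d/np.linalg.norm(d);M=np.eye(3)-np.outer(d,d);A=A+M;b=b+M@o
    X=np.linalg.solve(A,b);return X,[np.linalg.norm(np.cross(X-o,d/np.linalg.norm(d))) for o,d in rs]
def blobs(im,lo,hi,amin=20):
    m=cv2.inRange(cv2.cvtColor(im,cv2.COLOR_RGB2HSV),lo,hi)
    n,l,s,c=cv2.connectedComponentsWithStats(m)
    return m,[(s[i].tolist(),c[i].round(1).tolist()) for i in range(1,n) if s[i,4]>=amin]
E
python3 - <<'E'
from h import *
from plant import r
im=np.load('pics/top0.npy');p=r.camera_params('top')
for nm,lo,hi,z in(("blue",(106,150,80),(125,255,255),.055),("green",(50,120,60),(75,255,255),.09),("cyan",(80,150,80),(96,255,255),.05),("red",(0,170,120),(5,255,255),.097)):
    for s,c in blobs(im,lo,hi)[1]: print(nm,s,c,onz(p,*c,z).round(3))
E
python3 - <<'E'
import numpy as np,cv2
im=np.load('pics/top0.npy')[150:270,240:460]
cv2.imwrite('pics/topc.png',cv2.resize(im,None,fx=3.6,fy=3.6,interpolation=2)[:,:,::-1])
E
```

```text
blue [207, 80, 11, 26, 60] [212.2, 93.0] [0.865 0.361 0.055]
blue [378, 184, 20, 24, 160] [386.4, 195.2] [ 0.543 -0.15   0.055]
green [346, 232, 22, 23, 164] [355.1, 243.0] [ 0.405 -0.052  0.09 ]
cyan [424, 174, 10, 11, 32] [428.6, 177.7] [ 0.592 -0.278  0.05 ]
cyan [424, 182, 21, 15, 98] [435.2, 189.2] [ 0.558 -0.296  0.05 ]
cyan [394, 236, 21, 18, 78] [406.7, 246.6] [ 0.391 -0.204  0.05 ]
red [219, 78, 8, 27, 51] [222.3, 90.5] [0.858 0.322 0.097]
red [209, 187, 5, 44, 112] [211.0, 208.8] [0.512 0.356 0.097]
red [209, 249, 16, 16, 185] [216.1, 256.8] [0.375 0.341 0.097]
```

View pics/topc.png

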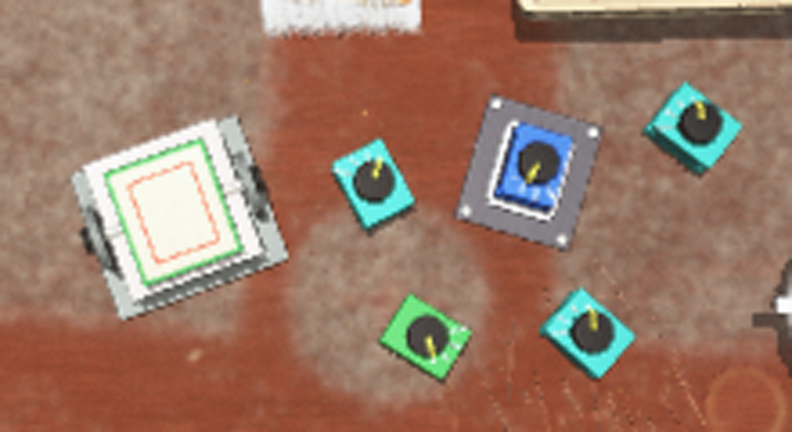

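```bash
python3 -m pendant '[[[0,0,-0.05,0,0,0,1],[0,0,-0.08,0,0,0,1],[-0.039,0.031,-0.08,0,0,0,1],[-0.078,0.062,-0.08,0,0,0,1],[-0.117,0.094,-0.08,0,0,0,1]]]'
python3 -m pendant '[[[-0.039,0.031,0,0,0,0,1],[-0.078,0.062,0,0,0,0,1],[-0.117,0.094,0,0,0,0,1],[-0.156,0.125,0,0,0,0,1],[-0.195,0.156,0,0,0,0,1]]]'
python3 -m pendant '[[[-0.039,0.031,0,0,0,0,1],[-0.078,0.062,0,0,0,0,1],[-0.117,0.094,0,0,0,0,1],[-0.144,0.115,0,0,0,0,1],[-0.144,0.115,0,0,0,0,1]]]'
python3 -m pendant '[[[0,0,0.03,0,0,8.5,1],[0,0,0.06,0,0,17,1],[0,0,0.10,0,0,25.5,1],[0,0,0.14,0,0,34,1],[0,0,0.14,0,0,35,1]]]'
python3 - <<'E'
from h import *
from plant import r
p=r.camera_params('wrist');im=r.capture('wrist');np.save('pics/w1.npy',im);cv2.imwrite('pics/w1.png',im[:,:,::-1])
import pickle;pickle.dump(p,open('pics/w1.pkl','wb'))
s=r.get_state();print(s['time_s'],s['joints'],s['tcp_pos'],s['eef_rot'])
E
```

```text
time_s: 0.6
tcp_pos: [0.2933, -0.5141, 0.4841]
eef_rot: [180.0, -0.0, -161.8]
contact_force: [1.2, -0.1, -0.6]
gripper_width: 0.0875
gripper_force: 0.0
time_s: 1.1
tcp_pos: [0.4296, -0.3043, 0.4846]
eef_rot: [180.0, 0.0, -161.7]
contact_force: [1.3, -1.4, -0.2]
gripper_width: 0.0874
gripper_force: 0.0
time_s: 1.6
tcp_pos: [0.5318, -0.1487, 0.4838]
eef_rot: [180.0, -0.0, -161.5]
contact_force: [-0.9, -0.9, -0.5]
gripper_width: 0.0877
gripper_force: 0.0
time_s: 2.1
tcp_pos: [0.5275, -0.1521, 0.3395]
eef_rot: [-179.9, -0.6, 163.0]
contact_force: [-0.5, 0.3, 0.4]
gripper_width: 0.0876
gripper_force: 0.0
2.15 [ 4.33295765e+00  1.18330251e+01 -2.00339917e+01 -4.51746559e-03
 -5.84516434e+01 -1.11037620e+02] [ 0.52898369 -0.15225579  0.34290746] [-179.8891869    -0.29879709  163.292674  ]
```

View pics/w1.png

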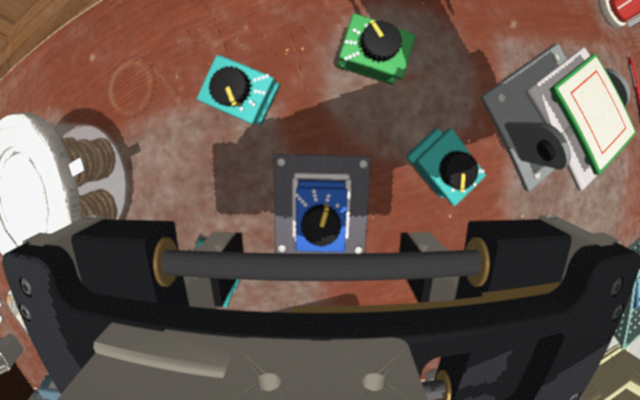

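```bash
cat >> h.py <<'E'
def ortho(im,p,c,z,half,s,yaw=0,fish=True):
    "top-down picture of plane z: up = +x, left = +y (turned by yaw deg); s px per m"
    n=int(2*half*s);g=(np.arange(n)+.5)/s-half
    X,Y=np.meshgrid(-g,-g,indexing='ij')  # row->x, col->y
    cy,sy=np.cos(np.radians(yaw)),np.sin(np.radians(yaw))
    W=np.stack([c[0]+cy*X-sy*Y,c[1]+sy*X+cy*Y,0*X+z],-1)
    C=W@np.array(p['R']).T+p['t'];x,y,zz=C[...,0],C[...,1],C[...,2]
    if fish:
        rr=np.hypot(x,y);k=np.arctan2(rr,zz)/np.maximum(rr,1e-9)
    else:k=1/zz
    return cv2.remap(im,(p['fx']*k*x+p['cx']).astype('f4'),(p['fy']*k*y+p['cy']).astype('f4'),cv2.INTER_CUBIC)
E
python3 - <<'E'
from h import *
import pickle
p=pickle.load(open('pics/w1.pkl','rb'));im=np.load('pics/w1.npy')
c=(.543,-.15)
a=ortho(im,p,c,.0755,.03,12000,-16.5)   # collar plane
b=ortho(im,p,c,.005,.07,5000,-16.5)    # holder plane
a=cv2.resize(a,(560,560))[:,:400] if 0 else a[:560]
a=cv2.resize(a,(390,390));b=cv2.resize(b,(390,390))
cv2.imwrite('pics/w1o.png',np.hstack([a,b])[:,:,::-1])
E
```

```text
(no output)
```

View pics/w1o.png

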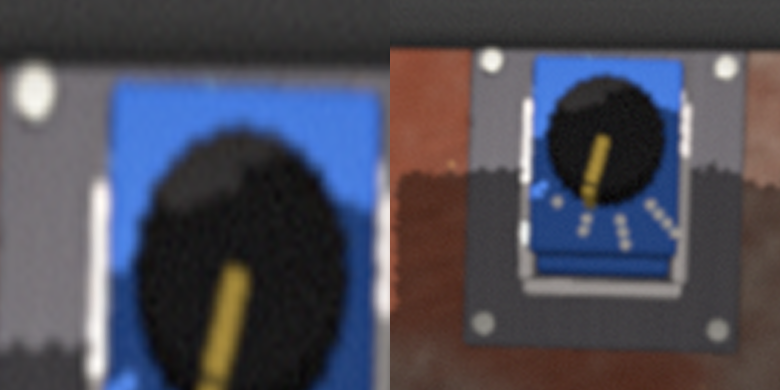

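```bash
python3 -m pendant '[[[-0.012,-0.001,0.02,0,0,8.5,0.5],[-0.012,-0.001,0.04,0,0,17,0.5],[-0.012,-0.001,0.06,0,0,25.5,0.5],[-0.012,-0.001,0.07,0,0,31,0.5],[-0.012,-0.001,0.07,0,0,31,0.5]]]' 15
python3 - <<'E'
from h import *
from plant import r
p=r.camera_params('wrist');im=r.capture('wrist');s=r.get_state()
print(s['time_s'],s['tcp_pos'].round(4) if hasattr(s['tcp_pos'],'round') else s['tcp_pos'],s['eef_rot'])
a=ortho(im,p,(.54,-.1565),.0755,.045,8000,-18)
cv2.imwrite('pics/w2.png',np.hstack([cv2.resize(im,None,fx=.6,fy=.6)[:240],np.zeros((240,16,3),np.uint8),cv2.resize(a,(240,240))])[:,:,::-1])
E
```

```text
time_s: 2.65
tcp_pos: [0.5416, -0.1566, 0.2757]
eef_rot: [180.0, 0.0, 132.4]
contact_force: [0.2, -0.3, 0.9]
gripper_width: 0.0658
gripper_force: 0.0
2.7 [ 0.5419 -0.1566  0.2764] [1.79948930e+02 8.48988619e-02 1.32572911e+02]
```

View pics/w2.png

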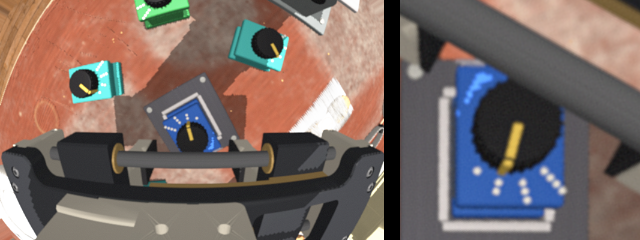

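```bash
python3 -m pendant '[[[0.0025,-0.001,0.015,0,0,0,0.5],[0.0025,-0.001,0.03,0,0,0,0.5],[0.0025,-0.001,0.039,0,0,0,0.5],[0.0025,-0.001,0.039,0,0,0,0.5],[0.0025,-0.001,0.039,0,0,0,0.5]]]' 15
python3 -m pendant '[[[0,0,0,0,0,0,-0.6],[0,0,0,0,0,0,-0.6],[0,0,0,0,0,0,-0.6],[0,0,0,0,0,0,-0.6],[0,0,0,0,0,0,-0.6]]]' 15
```

```text
time_s: 3.2
tcp_pos: [0.5392, -0.1552, 0.2367]
eef_rot: [180.0, 0.1, 132.4]
contact_force: [0.6, -0.3, 0.3]
gripper_width: 0.066
gripper_force: 0.0
time_s: 3.7
tcp_pos: [0.5387, -0.1551, 0.2358]
eef_rot: [180.0, 0.0, 132.3]
contact_force: [-0.7, 0.2, -1.3]
gripper_width: 0.0326
gripper_force: 15.0
```

Gripped on 33 mm with no side force. Turn the collar about 31°.

```bash
python3 -m pendant '[[[0,0,0,0,0,-7,-0.6],[0,0,0,0,0,-14,-0.6],[0,0,0,0,0,-21,-0.6],[0,0,0,0,0,-27,-0.6],[0,0,0,0,0,-31,-0.6]]]' 15
python3 -m pendant '[[[0,0,0,0,0,0,-0.6],[0,0,0,0,0,0,-0.6],[0,0,0,0,0,0,0.5],[0,0,0,0,0,0,0.5],[0,0,0,0,0,0,0.5]]]' 15
python3 -m pendant '[[[0,0,-0.02,0,0,0,0.5],[0,0,-0.04,0,0,0,0.5],[0,0,-0.06,0,0,0,0.5],[0,0,-0.07,0,0,0,0.5],[0,0,-0.07,0,0,0,0.5]]]' 15
python3 - <<'E'
from h import *
from plant import r
p=r.camera_params('wrist');im=r.capture('wrist');s=r.get_state()
np.save('pics/w3.npy',im);import pickle;pickle.dump(p,open('pics/w3.pkl','wb'))
print(s['time_s'],s['tcp_pos'],s['eef_rot'])
a=ortho(im,p,(.54,-.1565),.0755,.045,8000,-18);b=ortho(im,p,(.54,-.1565),.005,.07,5000,-18)
cv2.imwrite('pics/w3.png',np.hstack([cv2.resize(a,(390,390)),cv2.resize(b,(390,390))])[:,:,::-1])
E
```

```text
time_s: 4.2
tcp_pos: [0.5385, -0.1554, 0.2357]
eef_rot: [-180.0, -0.0, 163.5]
contact_force: [-0.2, -3.1, 0.1]
gripper_width: 0.0325
gripper_force: 15.0
time_s: 4.7
tcp_pos: [0.5388, -0.155, 0.2357]
eef_rot: [180.0, 0.0, 163.2]
contact_force: [-0.8, 0.5, 0.2]
gripper_width: 0.051
gripper_force: 0.0
time_s: 5.2
tcp_pos: [0.5391, -0.155, 0.307]
eef_rot: [179.9, 0.2, 163.3]
contact_force: [-0.3, -0.4, -0.7]
gripper_width: 0.0657
gripper_force: 0.0
5.25 [ 0.53863207 -0.15501852  0.30576707] [1.79965253e+02 5.08051472e-02 1.63253081e+02]
```

View pics/w3.png

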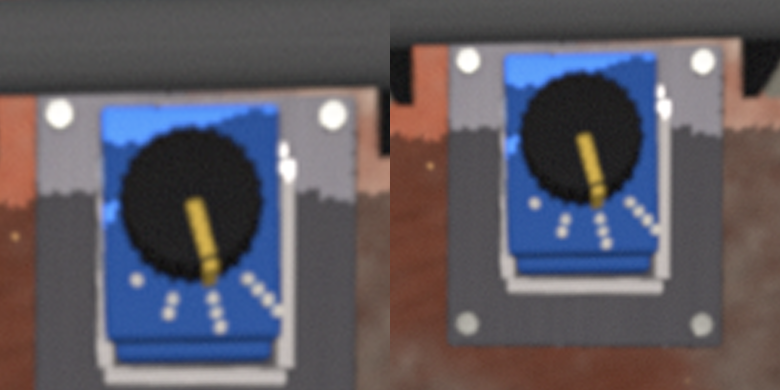

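```bash
python3 -m pendant '[[[0,0,0.03,0,0,1.2,0.5],[0,0,0.06,0,0,1.2,0.5],[0,0,0.085,0,0,1.2,0.5],[0,0,0.105,0,0,1.2,0.5],[0,0,0.105,0,0,1.2,0.5]]]' 15
python3 -m pendant '[[[0,0,0,0,0,0,-0.4],[0,0,0,0,0,0,-0.4],[0,0,0,0,0,0,-0.4],[0,0,0,0,0,0,-0.4],[0,0,0,0,0,0,-0.4]]]' 40
```

```text
time_s: 5.75
tcp_pos: [0.5368, -0.1551, 0.1968]
eef_rot: [-179.9, -0.4, 162.0]
contact_force: [-0.0, 0.5, 0.4]
gripper_width: 0.0655
gripper_force: 0.0
time_s: 6.25
tcp_pos: [0.539, -0.1552, 0.2017]
eef_rot: [180.0, 0.1, 162.1]
contact_force: [-1.2, -0.6, 6.3]
gripper_width: 0.0459
gripper_force: 40.0
```

```bash
python3 -m pendant '[[[0,0,-0.02,0,0,0,-0.4],[0,0,-0.06,0,0,0,-0.4],[0,0,-0.10,0,0,0,-0.4],[0,0,-0.15,0,0,0,-0.4],[0,0,-0.20,0,0,0,-0.4]]]' 40
python3 -m pendant '[[[0.03,0.03,0,0,0,-7,-0.4],[0.06,0.06,0,0,0,-14,-0.4],[0.09,0.09,0,0,0,-21,-0.4],[0.12,0.12,0,0,0,-28,-0.4],[0.143,0.148,0,0,0,-36,-0.4]]]' 40
python3 -m pendant '[[[0,0,0,0,0,0,-0.4],[0,0,0,0,0,0,-0.4],[0,0,0,0,0,0,-0.4],[0,0,0,0,0,0,-0.4]]]' 40
python3 - <<'E'
from h import *
from plant import r
p=r.camera_params('wrist');im=r.capture('wrist');s=r.get_state()
np.save('pics/w4.npy',im);import pickle;pickle.dump(p,open('pics/w4.pkl','wb'));cv2.imwrite('pics/w4.png',im[:,:,::-1])
print(s['time_s'],s['tcp_pos'],s['eef_rot'])
t=r.capture('top');np.save('pics/t4.npy',t)
E
```

```text
time_s: 6.75
tcp_pos: [0.5379, -0.1551, 0.4023]
eef_rot: [180.0, -0.1, 162.1]
contact_force: [1.8, 0.3, -2.6]
gripper_width: 0.0458
gripper_force: 40.0
time_s: 7.25
tcp_pos: [0.4464, 0.0307, 0.4007]
eef_rot: [180.0, 0.0, -161.7]
contact_force: [0.7, 0.6, -1.8]
gripper_width: 0.0456
gripper_force: 40.0
time_s: 7.65
tcp_pos: [0.4484, 0.029, 0.4005]
eef_rot: [-180.0, -0.0, -162.1]
contact_force: [-0.6, -0.3, -2.0]
gripper_width: 0.0458
gripper_force: 40.0
7.7 [0.44842281 0.02893698 0.4004174 ] [-1.79996704e+02 -3.49584105e-02 -1.62059536e+02]
```

View pics/w4.png

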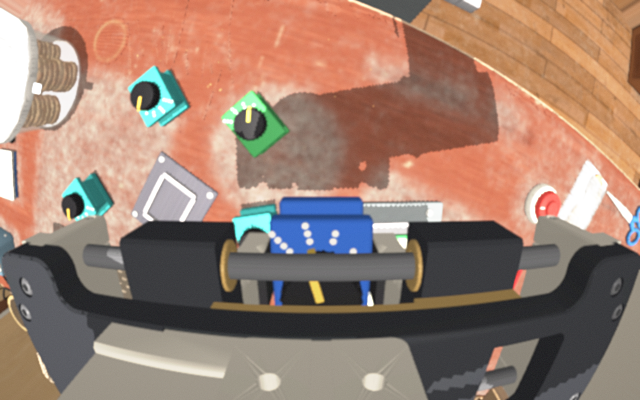

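```bash
python3 -m pendant '[[[-0.045,0.006,0,0,0,0,-0.4],[-0.09,0.012,0,0,0,0,-0.4],[-0.135,0.018,0,0,0,0,-0.4],[-0.18,0.024,0,0,0,0,-0.4],[-0.225,0.03,0,0,0,0,-0.4]]]' 40
python3 -m pendant '[[[0,0,0,0,0,0,-0.4],[0,0,0,0,0,0,-0.4],[0,0,0,0,0,0,-0.4],[0,0,0,0,0,0,-0.4]]]' 40
python3 - <<'E'
from h import *
from plant import r
p=r.camera_params('wrist');im=r.capture('wrist');s=r.get_state()
np.save('pics/w5.npy',im);import pickle;pickle.dump(p,open('pics/w5.pkl','wb'));cv2.imwrite('pics/w5.png',im[:,:,::-1])
print(s['time_s'],s['tcp_pos'],s['eef_rot'])
E
```

```text
time_s: 8.25
tcp_pos: [0.6548, 0.1279, 0.3999]
eef_rot: [-180.0, -0.1, -162.0]
contact_force: [0.3, -0.1, -0.3]
gripper_width: 0.0457
gripper_force: 40.0
time_s: 8.65
tcp_pos: [0.6522, 0.1273, 0.4012]
eef_rot: [180.0, 0.0, -162.0]
contact_force: [-0.5, -0.0, -2.2]
gripper_width: 0.0457
gripper_force: 40.0
8.7 [0.65213625 0.12730911 0.40149452] [ 1.79992314e+02  5.45234421e-02 -1.61963190e+02]
```

View pics/w5.png

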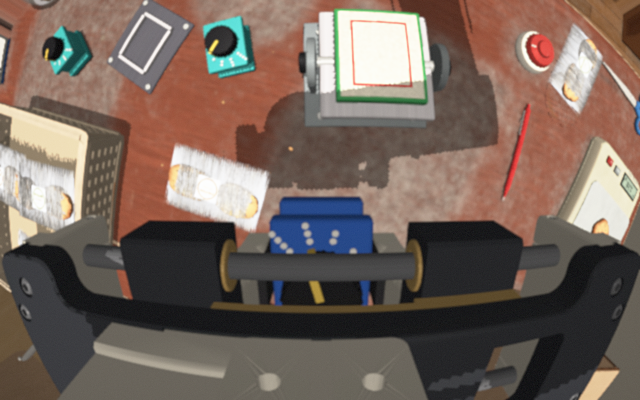

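```bash
cat > pad.py <<'E'
from h import *
import pickle
from plant import r
def quad(m,p,fish):
    n,l,s,c=cv2.connectedComponentsWithStats(cv2.morphologyEx(m,cv2.MORPH_CLOSE,np.ones((5,5))))
    i=1+np.argmax(s[1:,4]);ct=cv2.findContours((l==i).astype('u1'),cv2.RETR_EXTERNAL,cv2.CHAIN_APPROX_NONE)[0][0][:,0].astype(float)
    # grow half a pixel: contour runs through pixel centres of the outermost pixels
    q=ct-ct.mean(0);ct=ct+.5*q/np.linalg.norm(q,axis=1,keepdims=True)
    R=np.array(p['R']);d=np.array([R@ray(p,u,v,fish)[1] for u,v in ct]);d=(d[:,:2]/d[:,2:]).astype('f4')
    bx=cv2.boxPoints(cv2.minAreaRect(d));L=[]
    for k in range(4):
        a,b=bx[k],bx[(k+1)%4];e=(b-a)/np.linalg.norm(b-a);w=d-a;al=w@e/np.linalg.norm(b-a);ds=abs(w[:,0]*e[1]-w[:,1]*e[0])
        side=np.linalg.norm(b-a);sel=d[(al>.12)&(al<.88)&(ds<.1*side)]
        vx,vy,x,y=cv2.fitLine(sel,cv2.DIST_HUBER,0,1e-5,1e-5).ravel();L.append(np.cross([x,y,1],[x+vx,y+vy,1]))
    out=[np.cross(L[k-1],L[k]) for k in range(4)];return np.array([o[:2]/o[2] for o in out])
def pnp(nq,p,lx,ly):
    # order corners: using world rays to plane z=.097, stage yaw ~19
    R=np.array(p['R']);o=-R.T@p['t'];y=np.radians(19);W=[]
    for q in nq:
        d=R.T@[*q,1];W.append(o+d*(.097-o[2])/d[2])
    W=np.array(W);a=(W-W.mean(0))[:,:2]@np.array([[np.cos(y),-np.sin(y)],[np.sin(y),np.cos(y)]])
    obj=np.array([[sx*lx/2,sy*ly/2,0] for sx,sy in((1,1),(-1,1),(-1,-1),(1,-1))])
    ix=[int(np.argmax(a@np.array(s[:2]))) for s in np.sign(obj)]
    im=nq[ix]
    _,rv,tv,er=cv2.solvePnPGeneric(obj,im,np.eye(3),None,flags=cv2.SOLVEPNP_IPPE)
    for v,t,e in zip(rv,tv,er):
        M=R.T@cv2.Rodrigues(v)[0];c=o+R.T@t.ravel()
        print(' c',c.round(4),'slope',np.degrees(np.arccos(M[2,2])).round(2),'n',M[:,2].round(3),'yaw',np.degrees(np.arctan2(M[1,0],M[0,0])).round(2),'e',np.ravel(e).round(5))
    return [(o,R.T@[*q,1]) for q in im],obj
if __name__=='__main__':
    w=np.load('pics/w5.npy');pw=pickle.load(open('pics/w5.pkl','rb'));t=np.load('pics/top0.npy');pt=r.camera_params('top')
    for col,lo,hi,lx,ly in(("red",(0,60,90),(12,255,255),.068,.054),("green",(48,90,50),(78,255,255),.096,.084)):
        rr=[]
        for im,p,f,box in((w,pw,True,(290,0,170,125)),(t,pt,False,(255,180,70,65))):
            m=cv2.inRange(cv2.cvtColor(im,cv2.COLOR_RGB2HSV),lo,hi);k=np.zeros_like(m);x,y,a,b=box;k[y:y+b,x:x+a]=m[y:y+b,x:x+a]
            if col=='red' and False: pass
            if col=='red':
                g=cv2.inRange(cv2.cvtColor(im,cv2.COLOR_RGB2HSV),(48,90,50),(78,255,255));g2=np.zeros_like(g);g2[y:y+b,x:x+a]=g[y:y+b,x:x+a]
                h=cv2.convexHull(cv2.findNonZero(g2));z=np.zeros_like(m);cv2.fillConvexPoly(z,h,255);k&=z
            print(col,'fish' if f else 'top',cv2.boundingRect(cv2.findNonZero(k)))
            q=quad(k,p,f);rr.append(pnp(q,p,lx,ly)[0])
        P=[];E=[]
        for a,b in zip(*rr):
            X,e=tri([a,b]);P.append(X);E.append(max(e))
        P=np.array(P);ex=P[0]+P[3]-P[1]-P[2];ey=P[0]+P[1]-P[2]-P[3];n=np.cross(ex,ey);n/=np.linalg.norm(n)
        print(' tri c',P.mean(0).round(4),'size',np.linalg.norm(ex).round(4)/2,np.linalg.norm(ey).round(4)/2,'slope',np.degrees(np.arccos(n[2])).round(2),'n',n.round(3),'yaw x',np.degrees(np.arctan2(ex[1],ex[0])).round(2),'yaw y',np.degrees(np.arctan2(-ey[0],ey[1])).round(2),'gap',np.round(E,4))
E
python3 pad.py
```

```text
red fish (350, 20, 63, 68)
 c [0.5049 0.1373 0.0989] slope 9.59 n [-0.161 -0.041  0.986] yaw 19.55 e [0.00036]
 c [0.5081 0.1373 0.0995] slope 42.98 n [ 0.666 -0.143  0.732] yaw 29.83 e [0.00813]
red top (275, 195, 26, 28)
 c [0.5039 0.1349 0.1282] slope 11.13 n [ 0.115 -0.155  0.981] yaw 19.21 e [9.e-05]
 c [0.5036 0.135  0.1284] slope 17.59 n [-0.301  0.024  0.953] yaw 18.55 e [0.00018]
 tri c [0.506  0.1366 0.1028] size 0.0686 0.05345 slope 12.77 n [-0.187 -0.118  0.975] yaw x 18.74 yaw y 18.18 gap [0.0004 0.0006 0.0005 0.0005]
green fish (334, 9, 93, 95)
 c [0.5035 0.138  0.0925] slope 10.65 n [-0.185 -0.009  0.983] yaw 19.57 e [0.00194]
 c [0.5098 0.1374 0.093 ] slope 44.37 n [ 0.678 -0.171  0.715] yaw 30.0 e [0.0158]
green top (269, 189, 38, 40)Traceback (most recent call last):
  File "pad.py", line 41, in <module>
    q=quad(k,p,f);rr.append(pnp(q,p,lx,ly)[0])
  File "pad.py", line 14, in quad
    vx,vy,x,y=cv2.fitLine(sel,cv2.DIST_HUBER,0,1e-5,1e-5).ravel();L.append(np.cross([x,y,1],[x+vx,y+vy,1]))
              ~~~~~~~~~~~^^^^^^^^^^^^^^^^^^^^^^^^^^^^^^^^
cv2.error: OpenCV(4.12.0) /io/opencv/modules/imgproc/src/linefit.cpp:50: error: (-215:Assertion failed) count > 0 in function 'fitLine2D_wods'
```

```bash
python3 -m pendant '[[[0.022,-0.034,0,0,0,0,-0.4],[0.044,-0.068,0.01,0,0,0,-0.4],[0.066,-0.102,0.03,0,0,0,-0.4],[0.088,-0.136,0.05,0,0,0,-0.4],[0.11,-0.17,0.07,0,0,0,-0.4]]]' 40
python3 -m pendant '[[[0,0,0,0,0,0,-0.4],[0,0,0,0,0,0,-0.4],[0,0,0,0,0,0,-0.4],[0,0,0,0,0,0,-0.4]]]' 40
cat > fit.py <<'E'
from pad import *
from scipy.optimize import least_squares
import os
if not os.path.exists('pics/w6.npy'):
    p=r.camera_params('wrist');im=r.capture('wrist');s=r.get_state()
    np.save('pics/w6.npy',im);pickle.dump(p,open('pics/w6.pkl','wb'));cv2.imwrite('pics/w6.png',im[:,:,::-1]);print(s['time_s'],s['tcp_pos'])
pt=r.camera_params('top');L=lambda n:np.load(f'pics/{n}.npy');K=lambda n:pickle.load(open(f'pics/{n}.pkl','rb'))
obs=[]
for n,im,p,f in(('w5',L('w5'),K('w5'),1),('w6',L('w6'),K('w6'),1),('w1',L('w1'),K('w1'),1),('top',L('top0'),pt,0)):
    R=np.array(p['R']);c=R@[.505,.137,.097]+p['t'];rr=np.hypot(c[0],c[1]);k=np.arctan2(rr,c[2])/rr if f else 1/c[2]
    u,v=p['fx']*k*c[0]+p['cx'],p['fy']*k*c[1]+p['cy'];h=p['fx']*.075/np.linalg.norm(c)
    H=cv2.cvtColor(im,cv2.COLOR_RGB2HSV);box=np.zeros(H.shape[:2],'u1');cv2.circle(box,(int(u),int(v)),int(h),255,-1)
    g=cv2.inRange(H,(48,90,50),(78,255,255))&box;z=np.zeros_like(g);cv2.fillConvexPoly(z,cv2.convexHull(cv2.findNonZero(g)),255)
    k=cv2.inRange(H,(0,50,90),(14,255,255))&cv2.erode(z,np.ones((3,3)))
    n_,l,s,c_=cv2.connectedComponentsWithStats(cv2.morphologyEx(k,cv2.MORPH_CLOSE,np.ones((5,5))));print(n,'at',int(u),int(v),'red',s[1+np.argmax(s[1:,4])].tolist())
    try:q=quad(k,p,f)
    except Exception as e:print(n,'quad failed');continue
    rs,obj=pnp(q,p,.068,.054);obs.append((n,p,rs,obj))
def pts(x,obj):
    th=x[3];M=Ro.from_euler('z',x[2]).as_matrix()@Ro.from_euler('y',-th).as_matrix()
    c=np.array([x[0],x[1],.075+x[4]])+M[:,2]*.022
    return c+obj@M.T,c
def res(x,use):
    e=[x[4]/.001*.5]
    for n,p,rs,obj in obs:
        if n not in use:continue
        for X,(o,d) in zip(pts(x,obj)[0],rs):
            d=d/np.linalg.norm(d);e+=list(np.cross(X-o,d)/.001)
    return e
nm=[o[0] for o in obs]
for use in [nm]+[[n] for n in nm]+[[n for n in nm if n!=m] for m in nm]:
    s=least_squares(res,[.505,.137,.33,.2,0],args=(use,));x=s.x
    print(use,'c',pts(x,obs[0][3])[1].round(4),'yaw,slope',np.degrees(x[2:4]).round(2),'dz',x[4].round(4),'rms mm',np.sqrt(np.mean(s.fun**2)).round(3))
E
python3 fit.py
```

```text
time_s: 9.2
tcp_pos: [0.5996, -0.0692, 0.3313]
eef_rot: [-180.0, 0.1, -161.9]
contact_force: [1.2, 0.4, -2.3]
gripper_width: 0.0456
gripper_force: 40.0
time_s: 9.6
tcp_pos: [0.6013, -0.0669, 0.3317]
eef_rot: [-180.0, 0.1, -161.9]
contact_force: [0.3, 1.0, -2.0]
gripper_width: 0.0453
gripper_force: 40.0
9.65 [ 0.60127922 -0.06676327  0.33147904]
w5 at 380 52 red [350, 20, 63, 68, 604]
 c [0.5054 0.137  0.1005] slope 10.29 n [-0.169 -0.058  0.984] yaw 18.99 e [0.0007]
 c [0.5087 0.1371 0.1013] slope 43.25 n [ 0.674 -0.125  0.728] yaw 29.65 e [0.00865]
w6 at 568 186 red [549, 146, 39, 70, 331]
w6 quad failed
w1 at 598 111 red [570, 70, 56, 84, 438]
 c [0.5038 0.1352 0.1013] slope 12.58 n [-0.203 -0.079  0.976] yaw 18.32 e [0.00095]
 c [0.5036 0.1328 0.1004] slope 95.81 n [ 0.036 -0.994 -0.101] yaw -1.13 e [0.01326]
top at 287 209 red [275, 195, 26, 29, 106]
 c [0.501  0.1333 0.1516] slope 18.21 n [-0.309  0.046  0.95 ] yaw 19.24 e [0.0001]
 c [0.5013 0.1332 0.1517] slope 12.48 n [ 0.125 -0.176  0.976] yaw 19.87 e [0.0002]
['w5', 'w1', 'top'] c [0.5051 0.1369 0.0998] yaw,slope [18.85 11.39] dz 0.0033 rms mm 0.699
['w5'] c [0.5045 0.1373 0.0974] yaw,slope [19.12  9.16] dz 0.0006 rms mm 0.264
['w1'] c [0.5044 0.1389 0.0982] yaw,slope [18.22 12.82] dz 0.0017 rms mm 0.462
['top'] c [0.5063 0.1369 0.0973] yaw,slope [18.86  7.19] dz 0.0005 rms mm 0.679
['w1', 'top'] c [0.5051 0.1369 0.0998] yaw,slope [18.75 11.86] dz 0.0032 rms mm 0.83
['w5', 'top'] c [0.5056 0.1369 0.0998] yaw,slope [18.93  9.58] dz 0.0031 rms mm 0.633
['w5', 'w1'] c [0.5046 0.1372 0.0993] yaw,slope [18.82 11.61] dz 0.0028 rms mm 0.494
```

View pics/w6.png

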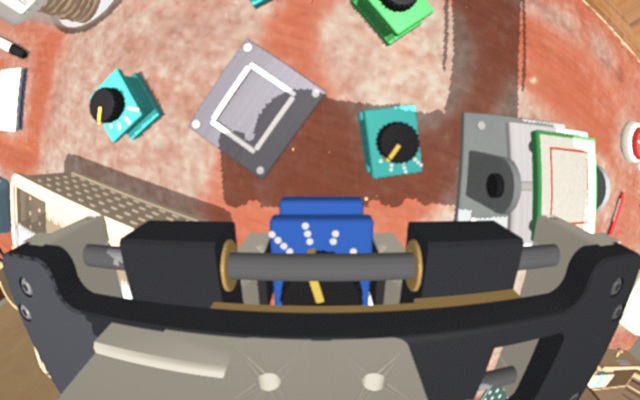

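```bash
python3 - <<'E'
s=open('pad.py').read()
a=s.index("    R=np.array(p['R']);d=np.array([R@ray");b=s.index("def pnp")
s=s[:a]+'''    R=np.array(p['R']);P=np.array([onz(p,u,v,.097,fish)[:2] for u,v in ct]);mu=P.mean(0);d=((P-mu)*1000).astype('f4')
    bx=cv2.approxPolyN(d.reshape(-1,1,2),4).reshape(4,2).astype(float);L=[]
    for k in range(4):
        a,b=bx[k],bx[(k+1)%4];n=np.linalg.norm(b-a);e=(b-a)/n;w=d-a;al=w@e/n;ds=abs(w[:,0]*e[1]-w[:,1]*e[0])
        sel=d[(al>.12)&(al<.88)&(ds<.08*n)].astype('f4')
        vx,vy,x,y=cv2.fitLine(sel,cv2.DIST_HUBER,0,.01,.01).ravel();L.append(np.cross([x,y,1],[x+vx,y+vy,1]))
    out=[]
    for k in range(4):
        o=np.cross(L[k-1],L[k]);c=R@[*(o[:2]/o[2]/1000+mu),.097]+p['t'];out.append(c[:2]/c[2])
    return np.array(out)
'''+s[b:]
open('pad.py','w').write(s)
E
python3 fit.py | grep -v '^ c'
```

```text
w5 at 380 52 red [350, 20, 63, 68, 604]
w6 at 568 186 red [549, 146, 39, 70, 331]
w6 quad failed
w1 at 598 111 red [570, 70, 56, 84, 438]
top at 287 209 red [275, 195, 26, 29, 106]
['w5', 'w1', 'top'] c [0.5051 0.1369 0.0998] yaw,slope [18.89 11.27] dz 0.0032 rms mm 0.68
['w5'] c [0.5045 0.1373 0.0974] yaw,slope [19.15  9.15] dz 0.0006 rms mm 0.256
['w1'] c [0.5044 0.1388 0.0983] yaw,slope [18.4  12.51] dz 0.0018 rms mm 0.454
['top'] c [0.5063 0.1369 0.0973] yaw,slope [18.86  7.19] dz 0.0005 rms mm 0.679
['w1', 'top'] c [0.5051 0.1369 0.0998] yaw,slope [18.8  11.69] dz 0.0032 rms mm 0.809
['w5', 'top'] c [0.5056 0.1369 0.0998] yaw,slope [18.95  9.59] dz 0.0031 rms mm 0.632
['w5', 'w1'] c [0.5046 0.1372 0.0993] yaw,slope [18.89 11.46] dz 0.0028 rms mm 0.465
```

```bash
sed -i "s/print(n,'quad failed')/print(n,'quad failed',repr(e)[:300])/" fit.py; python3 fit.py | grep failed
python3 - <<'E'
from h import *
im=np.load('pics/w6.npy');H=cv2.cvtColor(im,cv2.COLOR_RGB2HSV)
for lo in((0,50,90),):
    k=cv2.inRange(H,lo,(14,255,255))[138:226:2,536:604]
    print('\n'.join(''.join('#' if v else '.' for v in row) for row in k))
E
```

```text
w6 quad failed error("OpenCV(4.12.0) /io/opencv/modules/imgproc/src/linefit.cpp:50: error: (-215:Assertion failed) count > 0 in function 'fitLine2D_wods'\n")
...........................................................#########
............................................................########
............................................................########
............................................................########
...............#............................................########
.............######################.........................########
.............###.........######################..............#######
..............##........................###########..........#######
..............##..................................#..........#######
..............##.............................................#######
..............##..................................#..........#######
..............##..................................#..........#######
..............###.................................#..........#######
..............###............................
[... 1393 characters left out ...]
..........
..............###...................................................
..............###.................................................##
..............##.............................................#######
..............##.............................................#######
..............##.............................................#######
.............................................................#######
.............................................................#######
.............................................................#######
..................................#################..........#######
...................................######...................########
```

```bash
python3 - <<'E'
s=open('pad.py').read()
a=s.index("    n,l,s,c=cv2");b=s.index("    R=np.array(p['R']);P=")
s=s[:a]+'''    h=cv2.convexHull(cv2.findNonZero(m))[:,0].astype(float);n=np.roll(h,-1,0)
    ct=np.vstack([a+(b-a)*np.arange(0,1,1/max(1,np.linalg.norm(b-a)))[:,None] for a,b in zip(h,n)]);ct=(ct+.5)/4-.5
'''+s[b:]
open('pad.py','w').write(s)
f=open('fit.py').read()
a=f.index("    k=cv2.inRange(H,(0,50");b=f.index("    try:q")
f=f[:a]+'''    I=cv2.resize(im,None,fx=4,fy=4,interpolation=cv2.INTER_CUBIC).astype(float);red=I[...,0]-I[...,1:].mean(2)
    z=cv2.erode(cv2.resize(z,None,fx=4,fy=4),np.ones((25,25)) if f else np.ones((15,15)))
    rv=red[z>0];base,pk=np.median(rv),np.percentile(rv,97);k=((red>base+.5*(pk-base))&(z>0)).astype('u1')
    n_,l,s,_=cv2.connectedComponentsWithStats(cv2.morphologyEx(k,cv2.MORPH_CLOSE,np.ones((9,9))));k[np.isin(l,np.where(s[:,4]<150)[0])]=0
    print(n,'base',base.round(1),'pk',pk.round(1),np.array(cv2.boundingRect(cv2.findNonZero(k)))/4)
'''+f[b:]
open('fit.py','w').write(f)
E
python3 fit.py | grep -v '^ c'
```

```text
w5 base 6.0 pk 86.5 [350.    19.75  62.75  67.75]
w6 base 13.0 pk 80.0 [549.5  146.5   38.75  69.  ]
w1 base 11.0 pk 80.5 [570.25  70.    56.25  84.25]
top base 7.5 pk 71.0 [275.   194.75  26.25  29.  ]
['w5', 'w6', 'w1', 'top'] c [0.5027 0.1365 0.0977] yaw,slope [21.08  9.58] dz 0.001 rms mm 4.567
['w5'] c [0.5044 0.1372 0.0974] yaw,slope [19.52  9.04] dz 0.0006 rms mm 0.252
['w6'] c [0.4956 0.1389 0.0923] yaw,slope [ 40.63 -15.14] dz -0.0039 rms mm 4.932
['w1'] c [0.5045 0.1377 0.0987] yaw,slope [19.03 11.94] dz 0.0022 rms mm 0.586
['top'] c [0.5067 0.1371 0.0978] yaw,slope [19.19  6.23] dz 0.001 rms mm 1.104
['w6', 'w1', 'top'] c [0.5021 0.1354 0.099 ] yaw,slope [22.04  8.57] dz 0.0022 rms mm 5.17
['w5', 'w1', 'top'] c [0.5053 0.1369 0.0997] yaw,slope [19.3  10.85] dz 0.0031 rms mm 0.908
['w5', 'w6', 'top'] c [0.5018 0.137  0.0946] yaw,slope [21.88  6.89] dz -0.0023 rms mm 5.091
['w5', 'w6', 'w1'] c [0.5013 0.1366 0.0969] yaw,slope [22.19  8.75] dz 0.0002 rms mm 4.941
```

```bash
python3 - <<'E'
import numpy as np
im=np.load('pics/w6.npy').astype(float);d=im[...,0]-im[...,1:].mean(2)
g=im[...,1]-im[...,[0,2]].mean(2)
print('cols',list(range(532,604,3)))
for v in range(196,246,2):print(v,' '.join('%3d'%x for x in d[v,532:604:3]),'|',' '.join('%3d'%x for x in g[v,532:604:6]))
E
```

```text
cols [532, 535, 538, 541, 544, 547, 550, 553, 556, 559, 562, 565, 568, 571, 574, 577, 580, 583, 586, 589, 592, 595, 598, 601]
196   1 -33 -47  -6  13  13  26  23  13  14  12  13  14  13  13  12  12  13  32   0   0   4  -3  -3 |   7  69   5   5   5   6   5   5   5  -2   0   4
198   0 -31 -45  -8  13  13  26  24  12  13  13  12  12  13  13  13  13  13  21   0   0   7  -1  -2 |   8  68   4   5   6   5   5   5   5   0   0   2
200  -1 -31 -48  -8  14  13  41  22  12  12  13  13  12  13  13  14  13  13   4   0   0   5   0  -1 |   9  70   5  -2   4   5   5   5   4   3   0   1
202  -2 -32 -47  -6  13  13  44  19  12  13  12  13  13  12  13  14  13  12  27   0   0   7  -1  -3 |  12  69   4  -4   4   6   6   5   5  -1   0   1
204  -2 -32 -48  -5  13  12  41  15  13  13  13  13  13  13  13  13  14  13  19   0   0   7  -2  -2 |  11  71   4  -2   5   5   5   5   5   1   0   1
206  -3 -33 -49  -5  12  13  45  15  12  13  14  13  13  14  13  13  12  13   4   0   0   4   0  -1 |  11  73   5  -4   6   5   5   4   5   2   0  -1
208  -3 -31 -49   1  12  13  60  16  12  13  13  12  13  13  13  13  12  1
[... 2075 characters left out ...]
12  12  12  11  12  12  14  11  12  14  12  12  12 |  32   3   2   2   2   2   2   3   2   4   3   4
238 -16  12  12  12  12  12  10  12  10  11  11  12  12  12  12  11  12  12  12  13  12  13  13  12 |  31   1   2   3   3   3   3   3   3   2   4   4
240  -5  10  13  11  12  11  12  12  12  12  11  12  11  12  13  13  11  12  12  13  13  12  13  14 |  17   3   3   3   3   2   2   2   2   2   3   4
242   6  12  12  12  11  10  11  11  12  13  12  11  11  12  11  11  11  12  12  11  13  14  13  12 |   3   3   3   2   2   3   2   3   2   3   2   3
244  10  13  11   9   7   6   5   2   8  11  13  12  11  12  11  12  11  12  12   9   9   9   9  12 |   1   4   1   2   2   2   2   3   2   1   3   3
```

```bash
cat > fit2.py <<'E'
from h import *
import pickle
from plant import r
from scipy.optimize import least_squares
pt=r.camera_params('top');L=lambda n:np.load(f'pics/{n}.npy');K=lambda n:pickle.load(open(f'pics/{n}.pkl','rb'))
V={n:(L(n),K(n),True) for n in('w5','w6','w1')};V['top']=(L('top0'),pt,False)
def frame(x):
    M=Ro.from_euler('z',x[2]).as_matrix()@Ro.from_euler('y',-x[3]).as_matrix();return M,np.array([x[0],x[1],.075+x[4]])+M[:,2]*.022
def loc(x,o,D):
    M,c=frame(x);t=((c-o)@M[:,2])/(D@M[:,2]);return (o+D*t[:,None]-c)@M
def dist(q,g):
    a=np.abs(q[:,:2]);dx=a[:,0]-.034+g;dy=a[:,1]-.027+g;return np.where(abs(dx)<abs(dy),dx,dy)
def gather(n,x,tol):
    im,p,f=V[n];im=im.astype(float);d=im[...,0]-im[...,1:].mean(2);v,u=np.where(d>38)
    R=[ray(p,a,b,f) for a,b in zip(u,v)];o=R[0][0];D=np.array([q[1] for q in R]);q=loc(x,o,D)
    D=D[(abs(q[:,0])<.034+tol)&(abs(q[:,1])<.027+tol)&(abs(dist(q,.0008))<tol)];return o,D
def fit(use,x,tol):
    G=[gather(n,x,tol) for n in use]
    f=lambda y:np.concatenate([dist(loc(y,o,D),y[5])/.001/np.sqrt(len(D)) for o,D in G]+[[y[4]/.002,(y[5]-.0008)/.0005]])
    s=least_squares(f,x,loss='soft_l1',x_scale=[.01,.01,.05,.05,.001,.001]);return s.x,[len(D) for o,D in G],[np.sqrt(np.mean((dist(loc(s.x,o,D),s.x[5])*1e3)**2)).round(2) for o,D in G]
nm=list(V)
for use in [nm,nm[:3]]+[[n] for n in nm]+[['w5','w6'],['w6','w1']]:
    x=np.array([.5,.137,.333,.21,0.,.0008])
    for tol in(.008,.005,.004):x,n,e=fit(use,x,tol)
    print(use,'c',frame(x)[1].round(4),'yaw,slope',np.degrees(x[2:4]).round(2),'dz,g mm',(x[4:]*1e3).round(1),n,e)
E
python3 fit2.py
```

```text
['w5', 'w6', 'w1', 'top'] c [0.5049 0.1371 0.0993] yaw,slope [18.94 11.33] dz,g mm [2.8 0.9] [584, 367, 439, 97] [np.float64(0.75), np.float64(0.97), np.float64(1.0), np.float64(1.35)]
['w5', 'w6', 'w1'] c [0.5043 0.1378 0.0985] yaw,slope [18.84 11.63] dz,g mm [2.  0.9] [584, 367, 439] [np.float64(0.9), np.float64(0.91), np.float64(1.0)]
['w5'] c [0.5012 0.1361 0.0968] yaw,slope [ 24.24 -11.08] dz,g mm [0.2 0.7] [491] [np.float64(1.6)]
['w6'] c [0.5037 0.1398 0.0964] yaw,slope [17.9 13. ] dz,g mm [0.  0.8] [367] [np.float64(0.87)]
['w1'] c [0.4847 0.1296 0.0961] yaw,slope [14.16 16.45] dz,g mm [0.  0.8] [222] [np.float64(1.1)]
['top'] c [0.5012 0.1352 0.0917] yaw,slope [18.02 40.66] dz,g mm [-0.   0.8] [71] [np.float64(1.08)]
['w5', 'w6'] c [0.5041 0.1379 0.0978] yaw,slope [18.65 11.31] dz,g mm [1.2 0.9] [584, 367] [np.float64(0.89), np.float64(1.01)]
['w6', 'w1'] c [0.5043 0.14   0.0969] yaw,slope [18.75 12.12] dz,g mm [0.4 0.8] [367, 439] [np.float64(0.96), np.float64(0.97)]
```

```bash
cat > go.py <<'E'
from h import *
import sys
from plant import r
C=np.array([.5045,.138,.098]);YAW,SL,D=18.8,11.9,.1967
M=(Ro.from_euler('z',YAW,degrees=True)*Ro.from_euler('y',-SL,degrees=True)).as_matrix();T=M@np.diag([-1,1,-1.])
def rel(h):
    s=r.get_state();R0=Ro.from_euler('xyz',s['eef_rot'],degrees=True).as_matrix();p=np.array(s['tcp_pos'])
    q=C+M[:,2]*(D+h)
    print('h',h,'target',q.round(4),'shift',(R0.T@(q-p)).round(4),'rot',np.degrees(Ro.from_matrix(R0.T@T).as_rotvec()).round(2))
    a=p-M[:,2]*D;print('face now in pad frame mm',((a-C)@M*1e3).round(1) if 0 else ((p+R0[:,2]*D-C)@M*1e3).round(1),'force along n',np.round(M.T@np.array(s['contact_force']),1),'t',s['time_s'])
rel(float(sys.argv[1]))
E
python3 go.py 0.06
```

```text
h 0.06 target [0.4544 0.1209 0.3492] shift [ 0.0811  0.2241 -0.0179] rot [ -0.08 -11.81  -0.65]
face now in pad frame mm [  33.  -225.1   30.6] force along n [-0.  -1.  -1.4] t 9.65
```

```bash
python3 -m pendant '[[[0,0,-0.045,0,0,0,-0.4],[0.016,0.045,-0.05,0,0,0,-0.4],[0.032,0.09,-0.05,0,0,0,-0.4],[0.048,0.135,-0.05,0,-3,0,-0.4],[0.064,0.18,-0.04,0,-6,0,-0.4]]]' 40
python3 go.py 0.06
```

```text
time_s: 10.15
tcp_pos: [0.4838, 0.0857, 0.3722]
eef_rot: [179.9, 6.3, -161.9]
contact_force: [1.6, 1.7, -1.2]
gripper_width: 0.0459
gripper_force: 40.0
h 0.06 target [0.4544 0.1209 0.3492] shift [0.0194 0.0426 0.021 ] rot [-0.04 -5.58 -0.69]
face now in pad frame mm [  1.7 -42.9  80. ] force along n [ 1.8  1.1 -1.6] t 10.15
```

```bash
python3 -m pendant '[[[0.01,0.022,0.005,0,-3,0,-0.4],[0.0195,0.0425,0.015,0,-5.6,-0.7,-0.4],[0.0195,0.0425,0.03,0,-5.6,-0.7,-0.4],[0.0195,0.0425,0.04,0,-5.6,-0.7,-0.4],[0.0195,0.0425,0.04,0,-5.6,-0.7,-0.4]]]' 40
python3 -m pendant '[[[0,0,0,0,0,0,-0.4],[0,0,0,0,0,0,-0.4],[0,0,0,0,0,0,-0.4]]]' 40
python3 go.py 0.01
```

```text
time_s: 10.65
tcp_pos: [0.4564, 0.1195, 0.3279]
eef_rot: [-179.9, 11.5, -161.2]
contact_force: [0.2, 0.5, -2.5]
gripper_width: 0.0455
gripper_force: 40.0
time_s: 10.95
tcp_pos: [0.4571, 0.1191, 0.3293]
eef_rot: [-179.9, 11.6, -161.3]
contact_force: [-0.1, 1.0, -1.3]
gripper_width: 0.0458
gripper_force: 40.0
h 0.01 target [0.4642 0.1243 0.3003] shift [-0.0023  0.0026  0.0301] rot [-0.11 -0.27 -0.06]
face now in pad frame mm [-3.1 -3.  40.1] force along n [-0.1  1.  -1.3] t 10.95
```

```bash
python3 -m pendant '[[[-0.0025,0.0025,0.015,0,-0.2,0,-0.4],[-0.0025,0.0025,0.027,0,-0.2,0,-0.4],[-0.0025,0.0025,0.034,0,-0.2,0,-0.4],[-0.0025,0.0025,0.034,0,-0.2,0,-0.4],[-0.0025,0.0025,0.034,0,-0.2,0,-0.4]]]' 40
python3 -m pendant '[[[0,0,0.001,0,0,0,-0.4],[0,0,0.002,0,0,0,-0.4],[0,0,0.002,0,0,0,-0.4]]]' 40
python3 go.py 0.0; python3 -c "from plant import r;print(r.get_state()['moment'])"
python3 -m pendant '[[[0,0,0.001,0,0,0,-0.4],[0,0,0.002,0,0,0,-0.4],[0,0,0.002,0,0,0,-0.4]]]' 40
python3 go.py 0.0; python3 -c "from plant import r;print(r.get_state()['moment'])"
```

```text
time_s: 11.45
tcp_pos: [0.4648, 0.1245, 0.2963]
eef_rot: [-179.9, 11.8, -161.2]
contact_force: [-0.2, 0.9, -2.1]
gripper_width: 0.0458
gripper_force: 40.0
time_s: 11.75
tcp_pos: [0.465, 0.1247, 0.2943]
eef_rot: [-179.9, 11.8, -161.2]
contact_force: [-0.8, -0.9, -2.4]
gripper_width: 0.0458
gripper_force: 40.0
h 0.0 target [0.4661 0.1249 0.2905] shift [-0.0003 -0.0001  0.004 ] rot [-0.1  -0.08 -0.02]
face now in pad frame mm [-0.6 -0.2  4. ] force along n [-1.5 -0.6 -2.1] t 11.75
[-0.22292928  0.82218848 -0.04524249]
time_s: 12.05
tcp_pos: [0.4655, 0.1248, 0.2922]
eef_rot: [-179.9, 11.8, -161.2]
contact_force: [-0.9, 0.5, -0.3]
gripper_width: 0.0459
gripper_force: 40.0
h 0.0 target [0.4661 0.1249 0.2905] shift [-0.0003 -0.0001  0.0018] rot [-0.11 -0.09 -0.01]
face now in pad frame mm [-0.6 -0.3  1.8] force along n [-0.7  0.8 -0.2] t 12.05
[-0.15904956  0.87116073  0.00666612]
```

```bash
for i in 1 ; do python3 -m pendant '[[[0,0,0.001,0,0,0,-0.4],[0,0,0.002,0,0,0,-0.4],[0,0,0.002,0,0,0,-0.4]]]' 40; python3 go.py 0.0; python3 -c "from plant import r;print(r.get_state()['moment'])"
python3 -m pendant '[[[0,0,0.001,0,0,0,-0.4],[0,0,0.002,0,0,0,-0.4],[0,0,0.002,0,0,0,-0.4]]]' 40; python3 go.py 0.0; python3 -c "from plant import r;print(r.get_state()['moment'])"
done
```

```text
time_s: 12.35
tcp_pos: [0.4659, 0.125, 0.2903]
eef_rot: [-179.9, 11.8, -161.2]
contact_force: [-1.4, 0.4, 2.8]
gripper_width: 0.0461
gripper_force: 40.0
h 0.0 target [0.4661 0.1249 0.2905] shift [-0.0002 -0.0001 -0.0002] rot [-0.11 -0.08 -0.01]
face now in pad frame mm [-0.5 -0.2 -0.2] force along n [-0.7  0.8  3. ] t 12.35
[-0.02479734  1.1398357   0.07888097]
time_s: 12.65
tcp_pos: [0.4663, 0.1251, 0.2883]
eef_rot: [-179.9, 11.8, -161.2]
contact_force: [-3.5, -0.4, 5.0]
gripper_width: 0.0455
gripper_force: 40.0
h 0.0 target [0.4661 0.1249 0.2905] shift [-0.0002 -0.0001 -0.0021] rot [-0.11 -0.08 -0.02]
face now in pad frame mm [-0.5 -0.2 -2.1] force along n [-2.3  0.7  5.6] t 12.65
[0.03241357 1.46518203 0.1078487 ]
```

```bash
cat > avg.py <<'E'
from go import *
F=[];Q=[]
for i in range(6):
    r.capture('side');s=r.get_state();F.append(s['contact_force']);Q.append(s['moment'])
F=np.mean(F,0);Q=np.mean(Q,0);print('F pad',(M.T@F).round(2),'Mom pad',(M.T@Q).round(3),'w',s['gripper_width'],s['gripper_force'])
E
python3 -m pendant '[[[0,0,0.0005,0,0,0,-0.4],[0,0,0.001,0,0,0,-0.4],[0,0,0.001,0,0,0,-0.4]]]' 40
python3 avg.py 0
python3 -m pendant '[[[0,0,0,0,0,0,-0.4],[0,0,0,0,0,0,-0.4],[0,0,0,0,0,0,-0.4]]]' 20
python3 avg.py 0
```

```text
time_s: 12.95
tcp_pos: [0.4664, 0.1252, 0.2874]
eef_rot: [-179.9, 11.8, -161.2]
contact_force: [-4.7, -0.3, 5.8]
gripper_width: 0.0457
gripper_force: 40.0
h 0.0 target [0.4661 0.1249 0.2905] shift [-0.0002 -0.0001 -0.003 ] rot [-0.11 -0.08 -0.01]
face now in pad frame mm [-0.5 -0.3 -3. ] force along n [-3.3  1.2  6.6] t 12.95
F pad [-2.67  1.53  6.62] Mom pad [0.571 1.58  0.027] w 0.045851058635051005 39.99426797032356
time_s: 13.55
tcp_pos: [0.4664, 0.1251, 0.2875]
eef_rot: [-179.9, 11.8, -161.2]
contact_force: [-3.8, -0.4, 6.1]
gripper_width: 0.0458
gripper_force: 20.0
h 0.0 target [0.4661 0.1249 0.2905] shift [-0.0003 -0.0001 -0.003 ] rot [-0.11 -0.08 -0.02]
face now in pad frame mm [-0.6 -0.3 -3. ] force along n [-2.4  0.8  6.8] t 13.55
F pad [-2.26  0.74  6.56] Mom pad [0.524 1.588 0.013] w 0.04594751283668309 19.9943620339036
```

```bash
python3 -m pendant '[[[0,0,-0.004,0,0,0,-0.4],[0,0,-0.009,0,0,0,-0.4],[-0.0027,0,-0.009,0,0.8,0,-0.4],[-0.0027,0,-0.009,0,0.8,0,-0.4]]]' 40
python3 avg.py 0
python3 -m pendant '[[[0,0,0.003,0,0,0,-0.4],[0,0,0.006,0,0,0,-0.4],[0,0,0.008,0,0,0,-0.4],[0,0,0.009,0,0,0,-0.4],[0,0,0.009,0,0,0,-0.4]]]' 40
python3 avg.py 0
```

```text
time_s: 14.25
tcp_pos: [0.4675, 0.1256, 0.2967]
eef_rot: [-179.9, 11.0, -161.2]
contact_force: [0.4, -0.3, -2.2]
gripper_width: 0.046
gripper_force: 40.0
h 0.0 target [0.4661 0.1249 0.2905] shift [ 0.0027 -0.0002  0.0058] rot [-0.11 -0.93 -0.02]
face now in pad frame mm [-0.4 -0.1  5.8] force along n [-0.2 -0.4 -2.2] t 14.25
F pad [-0.6   0.22 -1.25] Mom pad [ 0.01   0.762 -0.018] w 0.04548601383359915 39.9958536028862
time_s: 15.05
tcp_pos: [0.4688, 0.126, 0.288]
eef_rot: [-179.9, 11.0, -161.2]
contact_force: [-4.3, -1.9, 6.7]
gripper_width: 0.0457
gripper_force: 40.0
h 0.0 target [0.4661 0.1249 0.2905] shift [ 0.0024 -0.0001 -0.003 ] rot [-0.11 -0.88 -0.01]
face now in pad frame mm [-0.7 -0.3 -3. ] force along n [-3.2 -0.4  7.5] t 15.05
F pad [-2.58  0.37  6.92] Mom pad [0.349 1.489 0.005] w 0.04604227866465321 39.99464929103851
```

```bash
python3 -m pendant '[[[0.0005,0,0,0,0,0,-0.4],[0.001,0,0,0,0,0,-0.4],[0.001,0,0,0,0,0,-0.4],[0.001,0,0,0,0,0,-0.4]]]' 40
python3 avg.py 0
python3 -m pendant '[[[0.0005,0,0,0,0,0,-0.4],[0.001,0,0,0,0,0,-0.4],[0.001,0,0,0,0,0,-0.4],[0.001,0,0,0,0,0,-0.4]]]' 40
python3 avg.py 0
```

```text
time_s: 15.75
tcp_pos: [0.4684, 0.1258, 0.2884]
eef_rot: [-179.9, 11.1, -161.2]
contact_force: [-1.6, -1.3, 6.7]
gripper_width: 0.0457
gripper_force: 40.0
h 0.0 target [0.4661 0.1249 0.2905] shift [ 0.002  -0.0001 -0.0025] rot [-0.1  -0.78 -0.  ]
face now in pad frame mm [-0.7 -0.2 -2.5] force along n [-0.5 -0.8  7. ] t 15.75
F pad [-0.11 -0.99  5.89] Mom pad [-0.352  0.592 -0.013] w 0.045942473034862485 39.99503239989281
time_s: 16.45
tcp_pos: [0.4679, 0.1257, 0.2886]
eef_rot: [-179.9, 11.2, -161.2]
contact_force: [1.0, -1.7, 6.0]
gripper_width: 0.0461
gripper_force: 40.0
h 0.0 target [0.4661 0.1249 0.2905] shift [ 0.0016 -0.0002 -0.0023] rot [-0.09 -0.7   0.01]
face now in pad frame mm [-0.9 -0.1 -2.3] force along n [ 1.6 -1.9  5.8] t 16.45
F pad [ 1.86 -2.66  6.05] Mom pad [-0.885 -0.251 -0.082] w 0.045867011246749675 39.99579191207886
```

```bash
python3 -m pendant '[[[-0.0008,0,0.0005,0,0,0,-0.4],[-0.0008,0,0.0005,0,0,0,-0.4],[-0.0008,0,0.0005,0,0,0,-0.4],[-0.0008,0,0.0005,0,0,0,-0.4],[-0.0008,0,0.0005,0,0,0,-0.4]]]' 40
python3 avg.py 0
```

```text
time_s: 17.25
tcp_pos: [0.4683, 0.1258, 0.2879]
eef_rot: [-179.9, 11.1, -161.2]
contact_force: [-1.3, -0.8, 6.5]
gripper_width: 0.0457
gripper_force: 40.0
h 0.0 target [0.4661 0.1249 0.2905] shift [ 0.0019 -0.0002 -0.003 ] rot [-0.1  -0.77 -0.  ]
face now in pad frame mm [-0.8 -0.2 -3. ] force along n [-0.1 -0.3  6.7] t 17.25
F pad [-0.77 -0.78  6.4 ] Mom pad [-0.28   0.568 -0.019] w 0.04555446376716072 39.995003789663315
```

Flush contact, about 8 N (pad about 4.5 mm in), tangential force relieved, marker held at 40 N. Handing in.

```bash
python3 -c "from plant import r;print(r.close_job())"
```

```text
the job is handed in; nothing more can be done
None
```

The job is handed in, result not reported back: collar at three dots (seen in the wrist view), marker held at 40 N and pressed on the pad inside the red frame at about 8 N, roughly 4.5 mm in as estimated from the force; the slope match (11.1° held, 11–12° measured) and the centring rest on camera measurements and were not seen after contact.

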